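# Hold a blank flush in the drilling jig

### The job

Lay the oblong wooden blank flat side down on the domed steel rest of the drilling jig, lengthwise between the two wooden cheeks, and let go so that it balances there by itself. Then press down on the middle of the blank, against the rest's spring, until its top face is level and flush with the tops of the cheeks, and keep it pressed there: finish while still holding it down, ready for drilling. Leave the other things on the bench alone.

Things in the scene. Friction and masses are not known exactly. Their poses are not given: they have to be found in the camera images.
- blank: the oblong blank of dark wood, loose, 100 long (its x) x 50 wide (its y) x 24 thick (its z) mm, about 85 g, with a thin white chalk cross in the middle of its top; lies flat on the bench to the left or right of the jig. Origin: centre of its underside; z up. Centre of mass at its middle.
- blank_top (a point): the centre of the blank's top face (the chalk cross), 24 mm above its underside
- jig: the drilling jig, fixed to the bench: plywood base 100 (x) x 220 (y) x 12 mm; two upright wooden cheeks, each 60 (x) x 20 (y) mm, tops 86 mm above the bench, 150 mm clear between them along y; midway a dark steel collar, 34 mm diameter, 40 mm high, that carries the sprung rest. Origin: underside centre; z up; the blank's length goes along the jig's y, either way round (25 mm gap each end)
- flush (a point): the point midway between the cheeks at the height of their tops, 86 mm above the bench, straight over the rest's axis
- rest_crown (a point): the highest point of the rest's dome; 76 mm above the bench when unpressed, sinks with the rest. The rest is a steel mushroom, head 40 mm in diameter, its top a dome of 50 mm radius (rim 4 mm below the crown), head underside 12 mm below the crown, on an 18 mm shaft
- rest (a joint): how far the rest is pressed down, m: 0 = up, 0.022 = bottomed. Spring: about 2.4 N to start moving, then 0.6 N per mm (about 10 N at 14 mm); springs back when let go. The blank's weight does not move it. With the blank level on the rest, its top stands 14 mm above the cheeks at 0 and is flush at 0.014
- offcut: a bystander: a square offcut of the same wood, 60 x 60 x 38 mm, loose on the other side of the jig. Origin: centre of underside
- jar: a bystander: closed glass jar, 64 mm diameter, 85 mm high. Origin: centre of underside
- driver: a bystander: a screwdriver, about 200 mm long, lying on the bench beyond the right-hand place. Origin: on its underside
Mind the look-alikes: they are no part of the job. Leave any turquoise look-alike of the blank alone. Of the things shaped like the jig, the plywood one is meant.

How it is judged:
On the way:
1. the blank, let go, balances on the unpressed domed rest, lengthwise between the cheeks (contact force between blank and the arm below 0.05 N and contact force between blank and the fingers below 0.05 N and contact force between blank and jig above 0.3 N and horizontal distance between blank and rest_crown below 0.014 m and height (world z) of blank_top above 0.095 m and angle between blank's own z axis and vertical below 0.25 rad and angle between the x axis of blank and the y axis of jig, either way round below 0.25 rad and linear speed of blank below 0.02 m/s and value of joint rest below 0.003 m), for 0.5 s.
At the end, for the whole second after the job is handed in: fingers still press the blank (over 4 N) on the rest, which is 11 to 17 mm down and bears over 6 N; blank's top centre within 3 mm of the cheek tops' height and 15 mm of the jig's middle, level to 0.13 rad, lengthwise between the cheeks to 0.3 rad, still (contact force between blank and the fingers above 4 N and contact force between blank and jig above 6 N and value of joint rest between 0.011 and 0.017 m and z of blank_top in the frame of flush between -0.003 and 0.003 m and horizontal distance between blank_top and flush below 0.015 m and angle between blank's own z axis and vertical below 0.13 rad and angle between the x axis of blank and the y axis of jig, either way round below 0.3 rad and linear speed of blank below 0.01 m/s); the arm keeps its last pose, push and grip.
It fails at once if the offcut, jar or screwdriver is moved more than 25 mm (distance of any of offcut, jar, driver from where it was at the start of the episode above 0.025 m).
It also fails if it takes over 58 s, if anything falls off the work surface, if the arm or the gripper's body presses on something with over 40 N, if the wrist force passes 120 N, or if a joint passes its speed limit or range.

### The arm

A 6-joint arm with a two-finger parallel gripper is mounted at the origin on the work surface. World frame = base frame: x ahead of the robot, y to its left, z up, the work surface at z = 0. Lengths are in m, angles in rad, forces in N, time in s.
With the tool pointing down it reaches from about 0.375 to 0.9 m from the base axis. Payload 3.1 kg.
Tool frame: the origin (TCP) lies on the centre line of the jaws, within the pads' length; the fingertips stand 19 mm ahead of it and the grasp point (between the pads) is the TCP; z points along the fingers, y is the line along which they close (so a half turn about z gives the same grasp; the last joint's range is limited). The gripper opens to 85 mm and grips with 20 to 120 N. Pads are 22 mm wide; open, the fingers measure 114 mm over their backs; the gripper's body (76 mm by 85 mm) begins 54 mm behind the grasp point. The pads swing forward as they close: fully open they stand 13 mm farther back than shut.
Start: joints at [-1.437, 0.527, 1.433, -0, 1.181, -0.178], TCP at [0.192, -0.595, 0.213] pointing down, gripper open.
Joint ranges: [-3.08, 3.08], [-0.75, 2.2], [0.22, 2.44], [-1.43, 4.57], [0, 2.65], [-2.85, 2.85]. Speed limits (rad/s): [2.79, 2.79, 3.14, 3.14, 3.14, 3.14].

### API

Orientations are given as a unit quaternion [x, y, z, w].
In Python, from station import manip gives the robot as it stands.
- The arm moves only by the tool servo_tool, never from a script. Its argument "rows" is a list that holds one entry, the list of rows, each a list of 7 numbers: the turn, a rotation vector about the tool's x, y, z in degrees, then the shift along the tool's x, y, z in m, then the gripper command: -1 is shut, 1 is fully open, values between are in proportion. In form: [[[wx, wy, wz, tx, ty, tz, jaw], ...]]. A call has 1 to 8 rows; each row shifts and turns the commanded pose from where the row before left it, along the tool's axes as they then stand; what a row does not reach is not made up. A row lasts 1/12 s, in which the tool goes at most 41.7 mm and 7.16 degrees, less where a joint would pass 70% of its speed; a pose out of reach is approached as far as the arm can. A call is refused whole if a number of a shift passes 0.0417 or a number of a turn 7.16, either way. A call with a gripper value outside its range is refused whole. The fingers move at their own pace and stop on an object; "squeeze" is the grip in N (left out, the last holds). Time passes only in rows, so rows that do not move let the fingers close. It gives the time, the measured TCP pose, the force, the opening and the grip force at its end, in the units of the state.
- manip.sense(): the state, without advancing time (a new reading comes with each control period).
- manip.snapshot(name): name is "scene" or "top"; returns the picture (384x512x3 uint8, blue, green, red); there is no depth.
- manip.camera_info(name): a dict with "K" (3x3 intrinsics, pixels), "camera_from_world" (4x4, takes a point from world to camera coordinates). Camera axes: x right, y down, z forward; pixel columns grow to the right and rows downward; lengths in m; the calibration is good to about 2 mm. A picture is of the moment at which its call begins. camera_info takes no time and is no camera call.
- manip.sign_off(): hands the job in; it is judged then, once.
The state is a dict: "t": time; "q": joint angles; "qd": joint speeds; "tau": joint torques, N m; "tcp_pos": TCP position; "tool_rot": TCP orientation; "force": force on the tool from outside, world axes, zero at the start; "ft_torque": the same for the moment, N m; "finger_gap": opening from 0.0 (shut) to 1.0 (fully open); "gripper_force": force on a finger pad.
Only numpy, scipy, OpenCV 4.12 (cv2) and the standard library are available. Lean on these libraries where they do the work, as an engineer would, in place of code of your own. Each camera call takes 0.05 s, during which the arm holds its last target. There are 200 camera calls.

## Working session

There is one attempt and no reset: what is moved stays moved. The work goes in short steps, Python scripts to look and compute and a tool call to move; the robot and the scene stay as the last step left them, time stands still between calls to the robot, and variables do not carry over. Pictures are saved under pics/ and viewed, at most 10 in all, crops included, and the job is handed in when it is done.

Besides the shell and the picture viewer there is one more tool, called as name(argument=value, ...), one argument or row to a line, values as JSON. servo_tool: Moves the arm, as the interface text tells. Its arguments: {"type":"object","properties":{"rows":{"type":"array","items":{"type":"array","items":{"type":"array","items":{"type":"number"}}}},"squeeze":{"type":"number"}},"required":["rows"]}

```bash
mkdir -p pics; ls; python3 - <<'E'
from station import manip
import cv2,json
for n in("scene","top"):
    cv2.imwrite(f"pics/{n}0.png",manip.snapshot(n)); c=manip.camera_info(n); print(n,c)
print(manip.sense())
E
```

```text
pics
scene {'K': array([[418.07783073,   0.        , 250.82566277],
       [  0.        , 418.07783073, 192.21870994],
       [  0.        ,   0.        ,   1.        ]]), 'camera_from_world': array([[ 0.7033157 ,  0.71082503, -0.00864864, -0.47581413],
       [ 0.4458424 , -0.45054309, -0.77345683, -0.17401123],
       [-0.55368906,  0.54012841, -0.63378997,  1.50082637],
       [ 0.        ,  0.        ,  0.        ,  1.        ]])}
top {'K': array([[351.94764018,   0.        , 256.36370457],
       [  0.        , 351.94764018, 192.355196  ],
       [  0.        ,   0.        ,   1.        ]]), 'camera_from_world': array([[ 0.00103527, -0.99999235,  0.00377107,  0.06978042],
       [-0.99723523, -0.0013126 , -0.07429786,  0.62710939],
       [ 0.07430224, -0.00368373, -0.99722896,  1.00652752],
       [ 0.        ,  0.        ,  0.        ,  1.        ]])}
{'t': 0.1, 'q': array([-1.43649560e+00,  5.28377043e-01,  1.43373774e+00, -3.08040490e-06,
        1.18139618e+00, -1.78519410e-01]), 'qd': array([-0.00061254, -0.00148567, -0.00274107,  0.00112834,  0.00159983,
        0.00166024]), 'tau': array([-5.35605359e-04, -4.43305600e+01, -1.78586376e+01, -1.96919432e-04,
        3.92221511e-03,  6.01101206e-06]), 'tcp_pos': array([ 0.19226582, -0.59400275,  0.21244073]), 'tool_rot': array([ 9.87792316e-01,  1.55773618e-01,  1.97805022e-05, -9.58949087e-04]), 'force': array([ 0.6139117 , -0.20314332, -0.80373593]), 'ft_torque': array([-0.00992847,  0.0328403 , -0.04873232]), 'gripper_force': 0.0, 'finger_gap': 0.9975065720929018}
```

View pics/scene0.png

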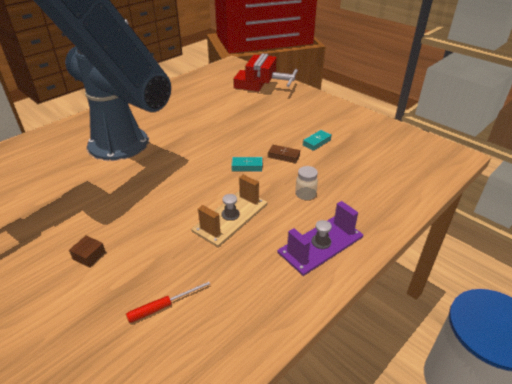

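View pics/top0.png

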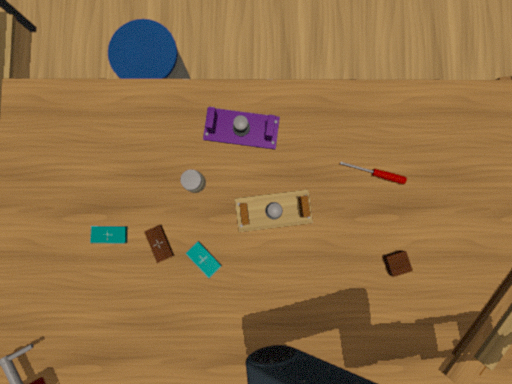

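The pictures show the plywood jig (top view 274,211; scene 230,208), the dark blank with its cross (top 158,244; scene 284,153), the turquoise look-alikes (top 204,259 and 109,234), the jar (192,181) and the purple look-alike jig. I'll enlarge these next.

```bash
python3 - <<'E'
import cv2
a=cv2.imread("pics/top0.png")[170:290,135:325]; cv2.imwrite("pics/topc.png",cv2.resize(a,None,fx=4.2,fy=4.2,interpolation=cv2.INTER_CUBIC))
a=cv2.imread("pics/scene0.png")[135:245,185:325]; cv2.imwrite("pics/scenec.png",cv2.resize(a,None,fx=5,fy=5,interpolation=cv2.INTER_CUBIC))
E
```

```text
(no output)
```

View pics/topc.png

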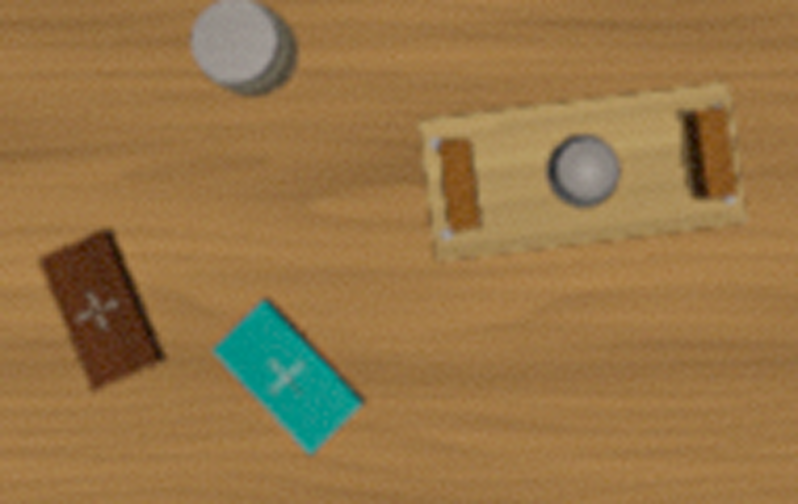

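View pics/scenec.png

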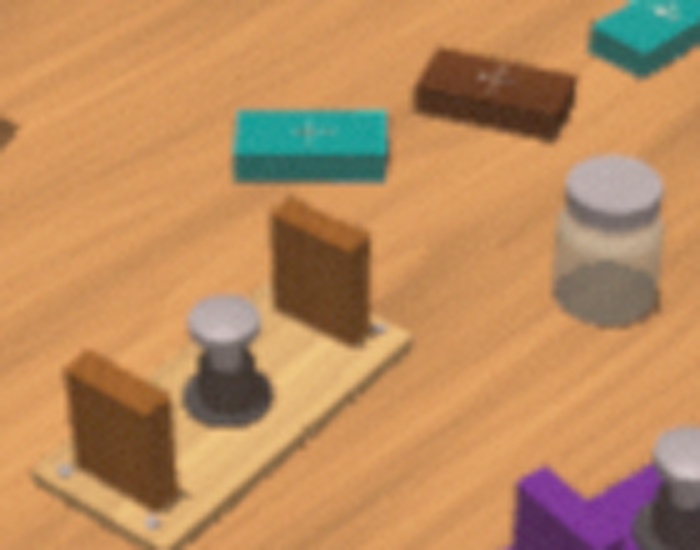

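```bash
cat > h.py <<'E'
from station import manip
import numpy as np,cv2
P={n:(lambda c:np.array(c["K"])@np.array(c["camera_from_world"])[:3])(manip.camera_info(n)) for n in("scene","top")}
t=lambda x,y,s=4.2,o=(135,170):np.array([(x+.5)/s-.5+o[0],(y+.5)/s-.5+o[1]])
s=lambda x,y:t(x,y,5,(185,135))
def proj(n,X):
    p=P[n]@np.r_[X,1]; return p[:2]/p[2]
def tri(ps,pt):
    X=cv2.triangulatePoints(P["scene"],P["top"],ps.reshape(2,1).astype(float),pt.reshape(2,1).astype(float)).ravel(); return X[:3]/X[3]
def at(n,p,z):
    M=P[n]; H=np.c_[M[:,0],M[:,1],M[:,2]*z+M[:,3]]; X=np.linalg.solve(H,np.r_[p,1]); return X[:2]/X[2]
E
python3 - <<'E'
from h import *
np.set_printoptions(precision=4,suppress=True)
print("cross",tri(s(493,77),t(97,311)),at("top",t(97,311),.024),at("scene",s(493,77),.024))
a=tri(s(321,224),t(459.5,185));b=tri(s(119,381),t(716,153));print("cheeks",a,b,"mid",(a+b)/2)
a2=at("top",t(459.5,185),.086);b2=at("top",t(716,153),.086);print(a2,b2,(a2+b2)/2,np.linalg.norm(a2-b2),"yaw y-axis",np.degrees(np.arctan2(*(a2-b2)[::-1])))
a2=at("scene",s(321,224),.086);b2=at("scene",s(119,381),.086);print(a2,b2,(a2+b2)/2,np.linalg.norm(a2-b2),np.degrees(np.arctan2(*(a2-b2)[::-1])))
print("rest",tri(s(224,319),t(585,170)),at("top",t(585,170),.073))
c=[(421,124),(727,86),(744,220),(437,259)];C=np.array([at("top",t(*p),.012) for p in c]);print(C,C.mean(0),np.degrees(np.arctan2(*(C[0]-C[1])[::-1])),np.degrees(np.arctan2(*(C[3]-C[2])[::-1])))
c=[(40,260),(108,232),(157,357),(95,390)];C=np.array([at("top",t(*p),.024) for p in c]);print(C,C.mean(0),[np.degrees(np.arctan2(*d[::-1])) for d in (C[0]-C[3],C[1]-C[2],C[0]-C[1],C[3]-C[2])],[np.linalg.norm(d) for d in (C[0]-C[3],C[1]-C[2],C[0]-C[1],C[3]-C[2])])
c=[(415,85),(435,48),(575,75),(562,108)];C=np.array([at("scene",s(*p),.024) for p in c]);print(C,C.mean(0),[np.degrees(np.arctan2(*d[::-1])) for d in (C[1]-C[0],C[2]-C[3],C[0]-C[3],C[1]-C[2])])
# colour segmentation for blank yaw
im=cv2.imread("pics/top0.png"); 
r=im[225:265,140:178].astype(int); m=((r[...,2]<110)&(r[...,1]<70)).astype(np.uint8)
cs,_=cv2.findContours(m,0,1); k=max(cs,key=cv2.contourArea); print(cv2.minAreaRect(k))
x,y,z=.19226582,-.594,.212
j,i=at("top",(192,181),.085),at("top",(204,259),.024);print("jar,turq",j,i)
E
```

```text
cross [0.4771 0.3529 0.0287] [0.4779 0.3554] [0.4719 0.3572]
cheeks [0.5639 0.1044 0.0864] [ 0.5847 -0.0631  0.0862] mid [0.5743 0.0207 0.0863]
[0.5639 0.1044] [ 0.5849 -0.0628] [0.5744 0.0208] 0.16857588040951915 yaw y-axis 97.16450849375849
[0.5635 0.1048] [ 0.5843 -0.0631] [0.5739 0.0208] 0.16915999469872653 97.05822056282261
rest [0.5734 0.0211 0.0713] [0.574 0.022]
[[ 0.6077  0.134 ]
 [ 0.6348 -0.0816]
 [ 0.5406 -0.0925]
 [ 0.5133  0.1223]] [0.5741 0.0205] 97.16484217996175 97.2573336996709
[[0.5128 0.3954]
 [0.5321 0.349 ]
 [0.4466 0.3135]
 [0.4242 0.3556]] [0.4789 0.3534] [np.float64(24.217244819804876), np.float64(22.521800038771033), np.float64(112.54281674466577), np.float64(118.06647756646879)] [np.float64(0.09709344709185211), np.float64(0.09246807352672362), np.float64(0.050271658030802684), np.float64(0.04762178744914296)]
[[0.4409 0.3131]
 [0.4192 0.356 ]
 [0.5098 0.398 ]
 [0.5292 0.3617]] [0.4748 0.3572] [np.float64(116.82156974392895), np.float64(118.10394838052392), np.float64(-151.16412465635386), np.float64(-155.12422937997474)]
((18.78402328491211, 17.88166046142578), (33.61539077758789, 18.76923179626465), 67.38013458251953)
jar,turq [0.6536 0.2481] [0.4342 0.2212]
```

The cheek tops triangulate to 0.086 m and the jig centre to (0.574, 0.021), with its y axis at 97.1°. The blank is at about (0.476, 0.355), long axis about 23.5°, top at about 0.027 m against 0.024 m given. I'll move over now, staying clear of the base.

servo_tool(
  rows=[
    [[0, 0, 0, 0.028, -0.0235, 0, 1], [0, 0, 0, 0.028, -0.0235, 0, 1], [0, 0, 0, 0.028, -0.0235, 0, 1], [0, 0, 0, 0.028, -0.0235, 0, 1], [0, 0, 0, 0.028, -0.0235, 0, 1], [0, 0, 0, 0.028, -0.0235, 0, 1], [0, 0, 0, 0.028, -0.0235, 0, 1], [0, 0, 0, 0.028, -0.0235, 0, 1]],
  ],
  squeeze=30,
)

```text
t: 0.77
tcp_pos: [0.348, -0.345, 0.213]
tool_rot: [0.988, 0.156, -0.0, -0.0]
force: [1.5, 0.7, -0.1]
finger_gap: 1.0
gripper_force: 0.0
```

servo_tool(
  rows=[
    [[0, 0, 0, 0.028, -0.0235, 0, 1], [0, 0, 0, 0.028, -0.0235, 0, 1], [0, 0, 0, 0.028, -0.0235, 0, 1], [0, 0, 0, 0.028, -0.0235, 0, 1], [0, 0, 0, 0.028, -0.0235, 0, 1], [0, 0, 0, 0.028, -0.0235, 0, 1], [0, 0, 0, 0.028, -0.0235, 0, 1], [0, 0, 0, 0.028, -0.0235, 0, 1]],
  ],
)

```text
t: 1.43
tcp_pos: [0.5033, -0.0972, 0.2131]
tool_rot: [0.988, 0.156, -0.0, -0.0]
force: [0.9, -0.8, -0.2]
finger_gap: 1.002
gripper_force: 0.0
```

```bash
cat >> h.py <<'E'
from scipy.spatial.transform import Rotation as R
def go(xyz,yaw):
    "turn (deg, tool axes) to point down at yaw, then shift in the turned tool axes"
    S=manip.sense(); A=R.from_quat(S["tool_rot"]); a=np.radians(yaw)
    B=R.from_matrix(np.array([[np.cos(a),np.sin(a),0],[np.sin(a),-np.cos(a),0],[0,0,-1]]))
    print("t",round(S["t"],2),"tcp",S["tcp_pos"].round(4),"yaw",np.degrees(np.arctan2(*A.as_matrix()[1::-1,0])).round(2),"F",S["force"].round(2),"gap",round(S["finger_gap"],3),"q6",S["q"][5].round(2))
    print("turn",np.degrees((A.inv()*B).as_rotvec()).round(2),"shift",B.inv().apply(np.array(xyz)-S["tcp_pos"]).round(4))
E
python3 -c "
from h import *
go((.476,.355,.15),23.5)"
```

```text
t 1.43 tcp [ 0.5033 -0.0972  0.2131] yaw 17.93 F [ 0.92 -0.82 -0.23] gap 1.002 q6 0.85
turn [-0.03  0.03 -5.57] shift [ 0.1553 -0.4256  0.0631]
```

servo_tool(
  rows=[
    [[0, 0, -5.6, 0, 0, 0, 1], [0, 0, 0, 0.011, -0.0304, 0, 1], [0, 0, 0, 0.011, -0.0304, 0, 1], [0, 0, 0, 0.011, -0.0304, 0, 1], [0, 0, 0, 0.011, -0.0304, 0, 1], [0, 0, 0, 0.011, -0.0304, 0, 1], [0, 0, 0, 0.011, -0.0304, 0, 1], [0, 0, 0, 0.011, -0.0304, 0, 1]],
  ],
)

```text
t: 2.1
tcp_pos: [0.4879, 0.1284, 0.213]
tool_rot: [0.979, 0.204, -0.0, -0.0]
force: [0.8, 0.5, 0.2]
finger_gap: 1.0
gripper_force: 0.0
```

servo_tool(
  rows=[
    [[0, 0, 0, 0.011, -0.0304, 0.009, 1], [0, 0, 0, 0.011, -0.0304, 0.009, 1], [0, 0, 0, 0.011, -0.0304, 0.009, 1], [0, 0, 0, 0.011, -0.0304, 0.009, 1], [0, 0, 0, 0.011, -0.0304, 0.009, 1], [0, 0, 0, 0.011, -0.0304, 0.009, 1], [0, 0, 0, 0.011, -0.0304, 0.009, 1], [0, 0, 0, 0, 0, 0, 1]],
  ],
)

```text
t: 2.77
tcp_pos: [0.4726, 0.3574, 0.1483]
tool_rot: [0.979, 0.206, -0.001, -0.001]
force: [0.4, -0.4, -0.8]
finger_gap: 1.001
gripper_force: 0.0
```

```bash
python3 - <<'E'
from h import *
go((.476,.355,.02),23.5)
a=manip.snapshot("scene")[70:230,210:390]; b=manip.snapshot("top")[180:300,100:235]
f=lambda i,k:cv2.resize(i,None,fx=k,fy=k,interpolation=cv2.INTER_CUBIC)
a,b=f(a,2.2),f(b,2.9)
h=352; o=np.zeros((h,a.shape[1]+b.shape[1],3),np.uint8); o[:a.shape[0],:a.shape[1]]=a; o[:b.shape[0],a.shape[1]:]=b[:h]; cv2.imwrite("pics/c5.png",o)
E
```

```text
t 2.77 tcp [0.4726 0.3574 0.1483] yaw 23.78 F [ 0.36 -0.4  -0.76] gap 1.001 q6 1.61
turn [-0.12  0.06  0.28] shift [0.0021 0.0036 0.1283]
```

View pics/c5.png

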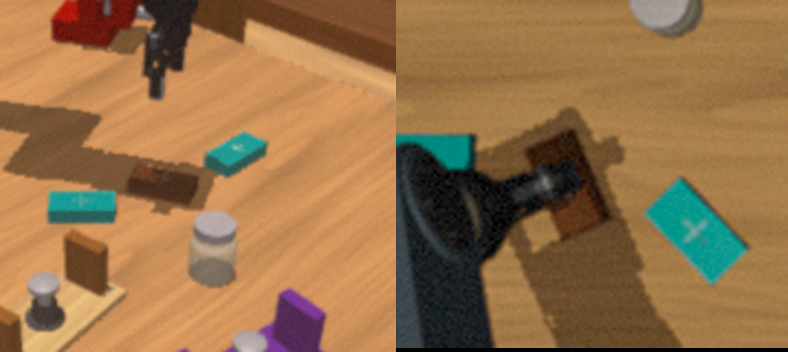

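The picture shows the open gripper right over the dark blank, aligned with it and clear of the turquoise pieces (blank at about 568,185 in the combined crop). I'll go down and grip.

servo_tool(
  rows=[
    [[0, 0, 0.3, 0.002, 0.0035, 0, 1], [0, 0, 0, 0, 0, 0.025, 1], [0, 0, 0, 0, 0, 0.025, 1], [0, 0, 0, 0, 0, 0.025, 1], [0, 0, 0, 0, 0, 0.025, 1], [0, 0, 0, 0, 0, 0.018, 1], [0, 0, 0, 0, 0, 0.008, 1], [0, 0, 0, 0, 0, 0, 1]],
  ],
)

```text
t: 3.53
tcp_pos: [0.477, 0.3482, 0.0228]
tool_rot: [0.98, 0.2, -0.002, 0.001]
force: [-0.1, 0.1, 0.3]
finger_gap: 1.003
gripper_force: 0.0
```

servo_tool(
  rows=[
    [[0, 0, 0, 0, 0, 0, 0], [0, 0, 0, 0, 0, 0, -0.3], [0, 0, 0, 0, 0, 0, -0.5], [0, 0, 0, 0, 0, 0, -1], [0, 0, 0, 0, 0, 0, -1], [0, 0, 0, 0, 0, 0, -1], [0, 0, 0, 0, 0, 0, -1], [0, 0, 0, 0, 0, 0, -1]],
  ],
)

```text
t: 4.2
tcp_pos: [0.4775, 0.3504, 0.0245]
tool_rot: [0.98, 0.201, 0.0, -0.0]
force: [-0.3, 0.7, 1.1]
finger_gap: -0.002
gripper_force: 0.0
```

The jaws closed fully, so the grasp missed. I'll look.

```bash
python3 - <<'E'
from h import *
go((.476,.355,.02),23.5)
A=manip.snapshot("scene");B=manip.snapshot("top");cv2.imwrite("pics/s6.png",A);cv2.imwrite("pics/t6.png",B)
a=A[80:230,210:350]; b=B[190:300,100:235]
f=lambda i,k:cv2.resize(i,None,fx=k,fy=k,interpolation=cv2.INTER_CUBIC)
a,b=f(a,2.8),f(b,2.9)
h=440; o=np.zeros((h,a.shape[1]+b.shape[1],3),np.uint8); o[:a.shape[0],:a.shape[1]]=a; o[:b.shape[0],a.shape[1]:]=b[:h]; cv2.imwrite("pics/c6.png",o)
E
```

```text
t 4.2 tcp [0.4775 0.3504 0.0245] yaw 23.23 F [-0.3   0.73  1.09] gap -0.002 q6 1.61
turn [-0.   -0.01 -0.27] shift [ 0.0005 -0.0048  0.0045]
```

View pics/c6.png

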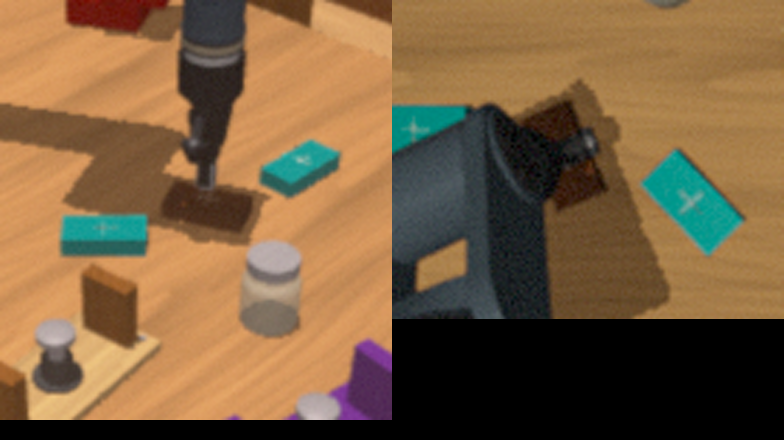

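```bash
python3 - <<'E'
from h import *
np.set_printoptions(precision=1,suppress=True)
S=manip.sense();p=S["tcp_pos"];print(S["finger_gap"],S["gripper_force"],S["tool_rot"],R.from_quat(S["tool_rot"]).as_matrix())
c=lambda q:(q-[210,80])*2.8; d=lambda q:(q-[100,190])*2.9+[392,0]
for z in(.0055,.024,.0245,.05,.08):
    X=np.r_[p[:2],z];print(z,c(proj("scene",X)),d(proj("top",X)))
for z in (0,.024):
  for u,v in((1,1),(1,-1),(-1,-1),(-1,1)):
    a=np.radians(23.5);X=np.r_[.476+u*.05*np.cos(a)-v*.025*np.sin(a),.355+u*.05*np.sin(a)+v*.025*np.cos(a),z];print("corner",z,u,v,c(proj("scene",X)),d(proj("top",X)))
E
python3 - <<'E'
import cv2
a=cv2.imread("pics/s6.png")[100:180,245:325]
cv2.imwrite("pics/c7.png",cv2.convertScaleAbs(cv2.resize(a,None,fx=7,fy=7,interpolation=cv2.INTER_CUBIC),alpha=1.8,beta=15))
E
```

```text
0.0006237147970650444 0.0 [ 1.   0.2 -0.   0. ] [[ 0.9  0.4 -0. ]
 [ 0.4 -0.9 -0. ]
 [-0.   0.  -1. ]]
0.0055 [204.  212.8] [569.4 154.9]
0.024 [204.6 200. ] [564.4 156.2]
0.0245 [204.6 199.7] [564.3 156.2]
0.05 [205.5 181.8] [557.2 158.1]
0.08 [206.5 160.2] [548.3 160.4]
corner 0 1 1 [250.8 212. ] [525.  120.4]
corner 0 1 -1 [238.7 234.2] [570.3 100.9]
corner 0 -1 -1 [160. 217.] [607.6 191.5]
corner 0 -1 1 [173.7 195.7] [562.1 211.3]
corner 0.024 1 1 [252.1 195.6] [517.5 121.3]
corner 0.024 1 -1 [239.9 217.5] [563.9 101.3]
corner 0.024 -1 -1 [160.3 200.5] [602.1 194. ]
corner 0.024 -1 1 [174.2 179.4] [555.5 214.3]
```

View pics/c7.png

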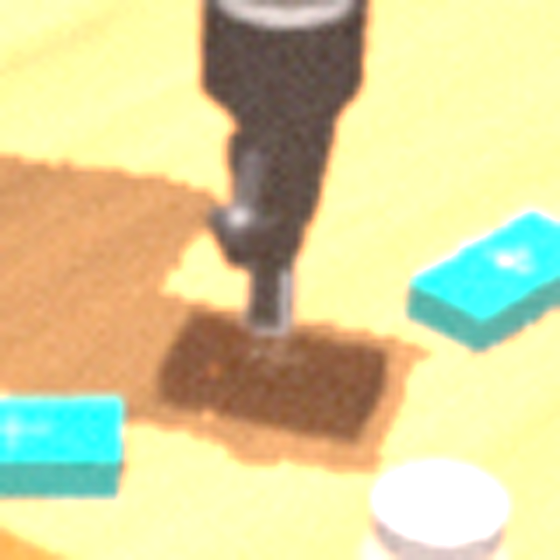

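The blank has not moved, yet the closed fingertips appear above it at about crop (270,330). I'll triangulate the tips and compare them with the reported TCP.

```bash
python3 - <<'E'
from h import *
np.set_printoptions(precision=4,suppress=True)
for a,b in(((283.6,147),(167.6,239.3)),((280.5,113.2),(158.3,242.1))):
    X=tri(np.array(a),np.array(b));print(X,proj("scene",X),proj("top",X))
for z in(.0055,.02,.04,.06,.08,.1): print(z,proj("scene",(.4775,.3504,z)),proj("top",(.4775,.3504,z)))
i=cv2.imread("pics/t6.png")[205:275,120:200]; j=cv2.imread("pics/top0.png")[205:275,120:200]
f=lambda i:cv2.convertScaleAbs(cv2.resize(i,None,fx=5,fy=5,interpolation=cv2.INTER_CUBIC),alpha=2.2,beta=10)
cv2.imwrite("pics/c8.png",np.hstack([f(i),f(j)]))
S=manip.sense();print(S["q"],S["tcp_pos"])
E
```

```text
[0.4972 0.3219 0.0636] [282.2433 147.1499] [166.0044 237.6956]
[0.4941 0.309  0.1909] [280.2875 113.2267] [158.0301 241.8319]
0.0055 [282.8807 155.9891] [161.1375 243.3714]
0.02 [283.0521 152.4352] [159.8074 243.7227]
0.04 [283.2921 147.4567] [157.9097 244.2238]
0.06 [283.5366 142.3873] [155.9349 244.7453]
0.08 [283.7856 137.2244] [153.8781 245.2884]
0.1 [284.0391 131.9654] [151.7341 245.8546]
[ 0.4445  0.7496  1.6488 -0.      0.7433  1.6098] [0.4774 0.3503 0.0243]
```

View pics/c8.png

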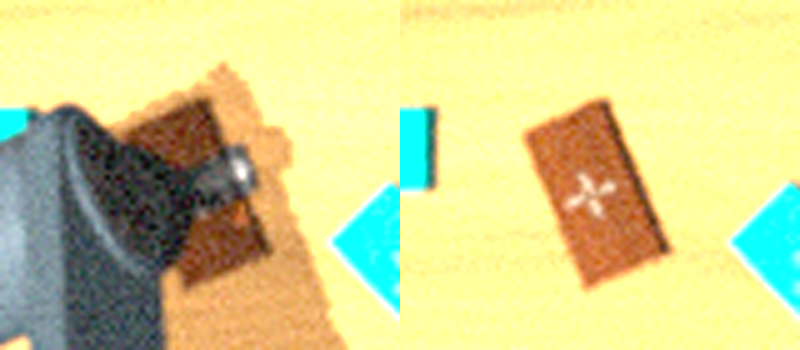

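The shut fingertips end at scene px (283.6,147). At the TCP's x,y that means a height of about 0.04 m, not 0.005 m, and the chalk cross is still visible in front of them. So the real tip seems higher than the readout, or displaced. I'll raise and quarter-turn so that both cameras see the tips, then measure them.

servo_tool(
  rows=[
    [[0, 0, 0, 0, 0, -0.03, -1], [0, 0, 0, 0, 0, -0.03, -1], [0, 0, -7.1, 0, 0, 0, -1], [0, 0, -7.1, 0, 0, 0, -1], [0, 0, -7.1, 0, 0, 0, -1], [0, 0, -7.1, 0, 0, 0, -1], [0, 0, -7.1, 0, 0, 0, -1], [0, 0, -7.1, 0, 0, 0, -1]],
  ],
)

```text
t: 4.97
tcp_pos: [0.4774, 0.3502, 0.0843]
tool_rot: [0.838, 0.546, -0.0, -0.0]
force: [-0.2, -0.8, -1.3]
finger_gap: 0.0
gripper_force: 0.0
```

servo_tool(
  rows=[
    [[0, 0, -7.1, 0, 0, 0, -1], [0, 0, -7.1, 0, 0, 0, -1], [0, 0, -7.1, 0, 0, 0, -1], [0, 0, -7.1, 0, 0, 0, -1], [0, 0, -7.1, 0, 0, 0, -1], [0, 0, -7.1, 0, 0, 0, -1], [0, 0, 0, 0, 0, 0, -1], [0, 0, 0, 0, 0, 0, -1]],
  ],
)

```text
t: 5.63
tcp_pos: [0.4774, 0.3502, 0.0842]
tool_rot: [0.586, 0.81, -0.0, -0.0]
force: [-0.0, -0.6, 0.9]
finger_gap: 0.004
gripper_force: 0.0
```

```bash
python3 - <<'E'
from h import *
go((.476,.355,.02),23.5)
A=manip.snapshot("scene");B=manip.snapshot("top");cv2.imwrite("pics/s9.png",A);cv2.imwrite("pics/t9.png",B)
a=A[80:180,240:330]; b=B[195:275,115:205]
f=lambda i,k:cv2.convertScaleAbs(cv2.resize(i,None,fx=k,fy=k,interpolation=cv2.INTER_CUBIC),alpha=1.8,beta=10)
a,b=f(a,4.4),f(b,4.4)
o=np.zeros((a.shape[0],a.shape[1]+b.shape[1],3),np.uint8); o[:a.shape[0],:a.shape[1]]=a; o[:b.shape[0],a.shape[1]:]=b; cv2.imwrite("pics/c9.png",o)
p=manip.sense()["tcp_pos"]
for dz in(-.019,0,.017,.03):
  X=p+[0,0,dz];print(dz,(proj("scene",X)-[240,80])*4.4,(proj("top",X)-[115,195])*4.4+[396,0])
E
```

```text
t 5.63 tcp [0.4774 0.3502 0.0842] yaw 108.25 F [-0.01 -0.64  0.9 ] gap 0.004 q6 0.13
turn [-1.000e-02  1.000e-02  8.475e+01] shift [ 0.0006 -0.0049  0.0642]
-0.019 [191.61517797 268.63239804] [574.02908697 219.64004154]
0 [192.65837469 246.95721989] [565.35232064 221.93545399]
0.017 [193.60740318 227.23863637] [557.29232185 224.06770244]
0.03 [194.34332752 211.94785684] [550.9298341  225.75087945]
```

View pics/c9.png

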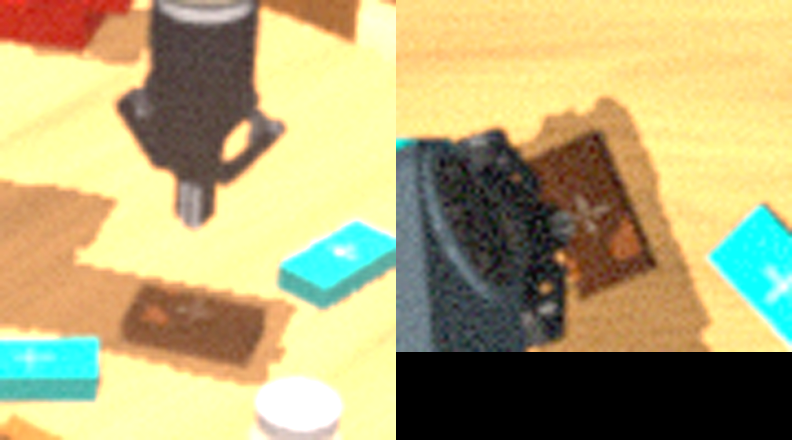

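```bash
python3 - <<'E'
from h import *
np.set_printoptions(precision=4,suppress=True)
a=np.array([283.9,131.4])
for b in((154.5,246.8),(153.5,246.3),(152.5,246)):
    X=tri(a,np.array(b));print(X,proj("scene",X)-a,proj("top",X)-b)
# automatic: scene tip column/row profile, top-frame brightness near expected tip
A=cv2.imread("pics/s9.png");B=cv2.imread("pics/t9.png")
print("scene col 284 rows115-150",A[115:140,282:287].mean(2).astype(int).tolist())
print("top rows 243-251 cols 146-164");print(B[240:252,146:164].mean(2).astype(int))
E
```

```text
[0.4781 0.3445 0.1045] [-0.8598  0.1032] [-1.0546 -1.058 ]
[0.4783 0.3462 0.104 ] [-0.5017  0.0624] [-0.6163 -0.6156]
[0.478  0.348  0.1033] [-0.1911  0.0245] [-0.2351 -0.2339]
scene col 284 rows115-150 [[31, 38, 40, 31, 40], [36, 36, 35, 41, 35], [40, 36, 38, 36, 39], [35, 34, 37, 40, 36], [39, 33, 36, 39, 35], [39, 39, 38, 41, 41], [60, 51, 49, 43, 38], [82, 67, 65, 55, 43], [82, 74, 85, 72, 44], [81, 79, 89, 70, 47], [79, 81, 91, 67, 47], [73, 74, 92, 71, 45], [75, 78, 89, 70, 44], [76, 78, 90, 66, 43], [76, 80, 90, 65, 51], [80, 87, 92, 77, 79], [105, 97, 106, 107, 123], [142, 125, 125, 137, 150], [153, 151, 149, 156, 155], [154, 156, 153, 153, 150], [154, 155, 153, 152, 149], [152, 152, 152, 151, 149], [150, 151, 150, 149, 152], [151, 151, 152, 152, 150], [152, 149, 153, 153, 152]]
top rows 243-251 cols 146-164
[[18 25 23 27 23 30 39 37 34 42 59 57 36 28 33 29 39 25]
 [20  2 14 29 21 27 33 36 42 34 57 64 51 28 36 39 45 36]
 [ 8  0 20 13 12 14 29 37 37 23 50 59 51 42 56 62 59 46]
 [15 20 15  9 11 36 45 52 48 39 43 50 57 51 57 47 38 28]
 [ 2  0  1 17 34 44 46 57 50 50 54 46 47 36 47 38 17 32]
 [ 6 34  3 17 26 38 36 35 41 38 37 41 60 51 30 29 32 41]
 [ 5 19 12  9 23 31 35 37 54 49 31 39 51 71 51 32 39 27]
 [13 21  2  0 30 38 46 58 53 43 30 29 50 58 48 33 33 29]
 [17  6 24 20 21 33 28 34 40 46 35 39 32 34 43 33 30 37]
 [16  0 18  3  8 11 27 33 31 29 26 33 32 34 41 26 35 39]
 [17  9 15 13 24 11  6 22 31 25 33 34 30 34 39 30 29 42]
 [16 26 11  9 12 19 33 31 41 35 28 28 33 39 27 34 27 36]]
```

Both views put the shut tip at z≈0.102 while the readout gives TCP z=0.084. The x,y agree, so the tips end 18 mm above the reported TCP instead of 19 mm below it. The grasp therefore has to go about 36 mm lower than I commanded. I'll turn back, open, and descend in steps while watching the force.

servo_tool(
  rows=[
    [[0, 0, 7.06, 0, 0, 0, 1], [0, 0, 7.06, 0, 0, 0, 1], [0, 0, 7.06, 0, 0, 0, 1], [0, 0, 7.06, 0, 0, 0, 1], [0, 0, 7.06, 0, 0, 0, 1], [0, 0, 7.06, 0, 0, 0, 1], [0, 0, 7.06, 0, 0, 0, 1], [0, 0, 7.06, 0, 0, 0, 1]],
  ],
)

```text
t: 6.4
tcp_pos: [0.4775, 0.3503, 0.0843]
tool_rot: [0.901, 0.434, -0.0, -0.0]
force: [0.2, -0.4, -0.3]
finger_gap: 0.998
gripper_force: 0.0
```

servo_tool(
  rows=[
    [[0, 0, 7.06, 0, 0, 0, 1], [0, 0, 7.06, 0, 0, 0, 1], [0, 0, 7.06, 0, 0, 0, 1], [0, 0, 7.06, 0, 0, 0, 1], [0, 0, 0, 0.001, -0.005, 0.02, 1], [0, 0, 0, 0, 0, 0.02, 1], [0, 0, 0, 0, 0, 0.02, 1], [0, 0, 0, 0, 0, 0, 1]],
  ],
)

```text
t: 7.07
tcp_pos: [0.4738, 0.354, 0.021]
tool_rot: [0.979, 0.205, -0.003, 0.001]
force: [-1.5, -0.0, -0.3]
finger_gap: 1.002
gripper_force: 0.0
```

```bash
python3 -c "
from h import *
go((.476,.355,-.015),23.5)"
```

```text
t 7.07 tcp [0.4738 0.354  0.021 ] yaw 23.61 F [-1.47 -0.04 -0.34] gap 1.002 q6 1.61
turn [0.02 0.4  0.11] shift [ 0.0024 -0.0001  0.036 ]
```

servo_tool(
  rows=[
    [[0, 0, 0, 0, 0, 0.012, 1], [0, 0, 0, 0, 0, 0.012, 1], [0, 0, 0, 0, 0, 0, 1], [0, 0, 0, 0, 0, 0, 1]],
  ],
)

```text
t: 7.4
tcp_pos: [0.4762, 0.3551, 0.0]
tool_rot: [0.979, 0.205, -0.0, 0.0]
force: [-0.1, -0.5, -0.5]
finger_gap: 1.004
gripper_force: 0.0
```

```bash
python3 -c "
from h import *
go((.476,.355,-.015),23.5)"
```

```text
t 7.4 tcp [0.4762 0.3551 0.    ] yaw 23.68 F [-0.11 -0.48 -0.48] gap 1.004 q6 1.61
turn [0.   0.05 0.18] shift [-0.0002  0.      0.015 ]
```

At z=0.000 there is no contact, which confirms the offset. I'll go the last 15 mm and close.

servo_tool(
  rows=[
    [[0, 0, 0, 0, 0, 0.008, 1], [0, 0, 0, 0, 0, 0.007, 1], [0, 0, 0, 0, 0, 0, 1], [0, 0, 0, 0, 0, 0, 0.3], [0, 0, 0, 0, 0, 0, -0.2], [0, 0, 0, 0, 0, 0, -0.2], [0, 0, 0, 0, 0, 0, -0.2], [0, 0, 0, 0, 0, 0, -0.2]],
  ],
)

```text
t: 8.07
tcp_pos: [0.4767, 0.3554, -0.0143]
tool_rot: [0.979, 0.205, 0.0, -0.0]
force: [0.6, -0.3, 1.4]
finger_gap: 0.58
gripper_force: 32.9
```

```bash
python3 -c "
from h import *
go((.476,.355,.15),23.5);print(manip.sense()['gripper_force'])"
```

```text
t 8.07 tcp [ 0.4767  0.3554 -0.0143] yaw 23.7 F [ 0.57 -0.31  1.35] gap 0.58 q6 1.61
turn [-0.   -0.05  0.2 ] shift [-8.000e-04  1.000e-04 -1.643e-01]
32.92885601520538
```

Grip confirmed: the gap is 0.58 × 85 ≈ 49 mm and the pad force 33 N. I'll lift, then turn to the jig's direction.

servo_tool(
  rows=[
    [[0, 0, 0, 0, 0, -0.015, -0.2], [0, 0, 0, 0, 0, -0.03, -0.2], [0, 0, 0, 0, 0, -0.03, -0.2], [0, 0, 0, 0, 0, -0.03, -0.2], [0, 0, 0, 0, 0, -0.03, -0.2], [0, 0, -5, 0, 0, 0, -0.2], [0, 0, -7, 0, 0, 0, -0.2], [0, 0, -7, 0, 0, 0, -0.2]],
  ],
)

```text
t: 8.73
tcp_pos: [0.4765, 0.3553, 0.1213]
tool_rot: [0.93, 0.367, 0.001, -0.0]
force: [-0.8, -0.1, -0.3]
finger_gap: 0.579
gripper_force: 32.7
```

servo_tool(
  rows=[
    [[0, 0, -7, 0, 0, 0, -0.2], [0, 0, -7, 0, 0, 0, -0.2], [0, 0, -7, 0, 0, 0, -0.2], [0, 0, -7, 0, 0, 0, -0.2], [0, 0, -7, 0, 0, 0, -0.2], [0, 0, -7, 0, 0, 0, -0.2], [0, 0, -7, 0, 0, 0, -0.2], [0, 0, -5.4, 0, 0, 0, -0.2]],
  ],
)

```text
t: 9.4
tcp_pos: [0.476, 0.3551, 0.1201]
tool_rot: [0.66, 0.751, -0.0, -0.0]
force: [-0.1, 0.5, -0.6]
finger_gap: 0.576
gripper_force: 32.7
```

```bash
python3 -c "
from h import *
go((.574,.021,.116),97.1);print(manip.sense()['gripper_force'])"
```

```text
t 9.4 tcp [0.476  0.3551 0.1201] yaw 97.42 F [-0.12  0.54 -0.59] gap 0.576 q6 0.32
turn [-0.04  0.01  0.32] shift [-0.3436  0.056   0.0041]
32.68804907798767
```

servo_tool(
  rows=[
    [[0, 0, 0.3, 0, 0, 0, -0.2], [0, 0, 0, -0.0286, 0.0047, 0, -0.2], [0, 0, 0, -0.0286, 0.0047, 0, -0.2], [0, 0, 0, -0.0286, 0.0047, 0, -0.2], [0, 0, 0, -0.0286, 0.0047, 0, -0.2], [0, 0, 0, -0.0286, 0.0047, 0, -0.2], [0, 0, 0, -0.0286, 0.0047, 0, -0.2], [0, 0, 0, -0.0286, 0.0047, 0, -0.2]],
  ],
)

```text
t: 10.07
tcp_pos: [0.5328, 0.159, 0.1203]
tool_rot: [0.665, 0.747, -0.0, -0.0]
force: [0.8, 0.5, -0.8]
finger_gap: 0.582
gripper_force: 32.7
```

servo_tool(
  rows=[
    [[0, 0, 0, -0.0286, 0.0047, 0, -0.2], [0, 0, 0, -0.0286, 0.0047, 0, -0.2], [0, 0, 0, -0.0286, 0.0047, 0, -0.2], [0, 0, 0, -0.0286, 0.0047, 0, -0.2], [0, 0, 0, -0.0286, 0.0047, 0, -0.2], [0, 0, 0, 0, 0, 0, -0.2], [0, 0, 0, 0, 0, 0, -0.2], [0, 0, 0, 0, 0, 0, -0.2]],
  ],
)

```text
t: 10.73
tcp_pos: [0.5723, 0.0215, 0.1201]
tool_rot: [0.665, 0.747, -0.0, -0.001]
force: [0.4, -0.1, -1.4]
finger_gap: 0.578
gripper_force: 32.7
```

```bash
python3 - <<'E'
from h import *
go((.574,.021,.064),97.1)
A=manip.snapshot("scene");B=manip.snapshot("top");cv2.imwrite("pics/s10.png",A);cv2.imwrite("pics/t10.png",B)
# dark-blank extent along its length, in each view: mask difference from the empty scene
np.set_printoptions(precision=1,suppress=True)
S=manip.sense();p=S["tcp_pos"];a=np.radians(97.1);u=np.array([np.cos(a),np.sin(a),0]);v=np.array([np.sin(a),-np.cos(a),0]);zb=p[2]+.0143
for n,I,I0 in(("scene",A,cv2.imread("pics/scene0.png")),("top",B,cv2.imread("pics/top0.png"))):
  for w in((.020,) if n=="scene" else (-.02,.02)):
    h=.012 if n=="scene" else .024; vv=.025 if n=="scene" else w
    L=np.arange(-.07,.0701,.0025); pr=[]
    for l in L:
        q=proj(n,p*[1,1,0]+[0,0,zb+h]+l*u+vv*v); pr.append(cv2.getRectSubPix(I.astype(np.float32),(1,1),tuple(map(float,q))).ravel())
    print(n,w);print(np.c_[L*1000,np.array(pr)].astype(int).tolist())
E
```

```text
t 10.73 tcp [0.5723 0.0215 0.1201] yaw 96.68 F [ 0.35 -0.06 -1.42] gap 0.578 q6 -0.27
turn [-0.07 -0.05 -0.42] shift [-0.0007  0.0016  0.0561]
scene 0.02
[[-70, 56, 89, 126], [-67, 57, 90, 127], [-65, 58, 91, 128], [-62, 53, 86, 123], [-60, 48, 78, 113], [-57, 41, 66, 99], [-54, 31, 51, 84], [-52, 29, 46, 75], [-49, 28, 45, 72], [-47, 24, 41, 69], [-44, 26, 43, 70], [-42, 25, 43, 69], [-39, 25, 42, 70], [-37, 25, 42, 71], [-34, 24, 42, 70], [-32, 28, 44, 71], [-29, 28, 44, 71], [-27, 27, 42, 70], [-24, 27, 42, 70], [-22, 25, 42, 69], [-19, 25, 42, 70], [-17, 27, 42, 71], [-14, 35, 49, 72], [-12, 59, 69, 83], [-9, 80, 85, 94], [-7, 91, 96, 103], [-4, 84, 88, 95], [-2, 72, 74, 81], [0, 55, 57, 65], [2, 43, 48, 56], [5, 36, 41, 51], [7, 33, 37, 49], [10, 33, 37, 49], [12, 35, 39, 49], [15, 31, 37, 48], [17, 27, 36, 50], [20, 26, 39, 58], [22, 27, 41, 64], [25, 28, 42, 68], [27, 26, 42, 69], [30, 25, 44, 70], [32, 28, 43, 70], [35, 30, 44, 72], [37, 26, 43, 71], [40, 28, 46, 73], [42, 25, 46, 72], [45, 37, 60, 87], [47, 48, 72, 95], [50, 68, 90, 98], [52, 80, 96, 81], [55, 88, 97, 56], [
[... 1554 characters left out ...]
75], [-19, 91, 88, 77], [-17, 95, 92, 80], [-14, 98, 96, 83], [-12, 100, 98, 85], [-9, 101, 98, 85], [-7, 103, 98, 89], [-4, 103, 98, 90], [-2, 106, 102, 91], [0, 109, 105, 93], [2, 108, 104, 95], [5, 111, 107, 96], [7, 109, 107, 97], [10, 108, 105, 96], [12, 108, 103, 95], [15, 105, 101, 93], [17, 112, 109, 99], [20, 112, 107, 100], [22, 112, 108, 99], [25, 104, 100, 89], [27, 84, 81, 70], [30, 56, 51, 45], [32, 48, 45, 39], [35, 69, 62, 56], [37, 77, 70, 60], [40, 77, 74, 63], [42, 80, 73, 65], [45, 77, 71, 62], [47, 76, 70, 59], [50, 75, 71, 58], [52, 76, 71, 62], [55, 73, 66, 58], [57, 64, 62, 48], [60, 51, 47, 42], [62, 45, 48, 52], [65, 48, 73, 90], [67, 53, 88, 110], [70, 44, 72, 97]]
```

The held blank's far edge lies at about +48 mm along the jig's y from the TCP, so its centre is about 2 mm off; I'll correct by 1.5 mm. Now lowering to just above the crown, where the underside at 0.076 corresponds to a readout of 0.0617.

servo_tool(
  rows=[
    [[0, 0, -0.4, 0.001, 0.0018, 0.01, -0.2], [0, 0, 0, 0, 0, 0.015, -0.2], [0, 0, 0, 0, 0, 0.015, -0.2], [0, 0, 0, 0, 0, 0.01, -0.2], [0, 0, 0, 0, 0, 0.004, -0.2], [0, 0, 0, 0, 0, 0, -0.2], [0, 0, 0, 0, 0, 0, -0.2]],
  ],
)

```text
t: 11.42
tcp_pos: [0.5748, 0.0227, 0.0662]
tool_rot: [0.661, 0.75, -0.0, -0.0]
force: [0.2, 0.1, -0.2]
finger_gap: 0.577
gripper_force: 32.7
```

```bash
python3 -c "
from h import *
go((.5738,.0225,.0622),97.1)"
```

```text
t 11.42 tcp [0.5748 0.0227 0.0662] yaw 97.24 F [ 0.2   0.06 -0.23] gap 0.577 q6 -0.28
turn [-0.01 -0.    0.14] shift [-0.0001 -0.001   0.004 ]
```

servo_tool(
  rows=[
    [[0, 0, 0, 0, -0.001, 0.002, -0.2], [0, 0, 0, 0, 0, 0.0015, -0.2], [0, 0, 0, 0, 0, 0, -0.2], [0, 0, 0, 0, 0, 0, -0.2]],
  ],
)

```text
t: 11.75
tcp_pos: [0.5739, 0.0221, 0.0632]
tool_rot: [0.661, 0.75, 0.0, 0.0]
force: [-0.5, -0.1, -1.3]
finger_gap: 0.578
gripper_force: 32.7
```

servo_tool(
  rows=[
    [[0, 0, 0, 0, 0, 0.001, -0.2], [0, 0, 0, 0, 0, 0, -0.2], [0, 0, 0, 0, 0, 0, -0.2]],
  ],
)

```text
t: 12.0
tcp_pos: [0.5738, 0.0222, 0.0619]
tool_rot: [0.661, 0.75, 0.0, 0.0]
force: [-0.2, -0.8, -0.4]
finger_gap: 0.578
gripper_force: 32.7
```

servo_tool(
  rows=[
    [[0, 0, 0, 0, 0, 0.001, -0.2], [0, 0, 0, 0, 0, 0, -0.2], [0, 0, 0, 0, 0, 0, -0.2]],
  ],
)

```text
t: 12.25
tcp_pos: [0.5738, 0.0222, 0.061]
tool_rot: [0.661, 0.75, 0.0, 0.0]
force: [-0.3, -0.4, 1.0]
finger_gap: 0.576
gripper_force: 32.9
```

servo_tool(
  rows=[
    [[0, 0, 0, 0, 0, 0.001, -0.2], [0, 0, 0, 0, 0, 0, -0.2], [0, 0, 0, 0, 0, 0, -0.2]],
  ],
)

```text
t: 12.5
tcp_pos: [0.5738, 0.0222, 0.0599]
tool_rot: [0.661, 0.75, 0.0, 0.0]
force: [-1.2, 0.2, 1.2]
finger_gap: 0.579
gripper_force: 32.9
```

The force rises to about +1 N at 0.060–0.061, so the blank has contact with the crown. Releasing gently.

servo_tool(
  rows=[
    [[0, 0, 0, 0, 0, 0, 0.1], [0, 0, 0, 0, 0, 0, 0.16], [0, 0, 0, 0, 0, 0, 0.2], [0, 0, 0, 0, 0, 0, 0.25], [0, 0, 0, 0, 0, 0, 0.3], [0, 0, 0, 0, 0, 0, 0.4], [0, 0, 0, 0, 0, 0, 0.6], [0, 0, 0, 0, 0, 0, 0.8]],
  ],
)

```text
t: 13.17
tcp_pos: [0.5737, 0.0222, 0.0597]
tool_rot: [0.661, 0.75, -0.0, -0.0]
force: [0.1, 0.1, 0.6]
finger_gap: 0.897
gripper_force: 0.0
```

servo_tool(
  rows=[
    [[0, 0, 0, 0, 0, 0, 1], [0, 0, 0, 0, 0, 0, 1], [0, 0, 0, 0, 0, 0, 1], [0, 0, 0, 0, 0, -0.006, 1], [0, 0, 0, 0, 0, -0.012, 1], [0, 0, 0, 0, 0, -0.02, 1], [0, 0, 0, 0, 0, -0.02, 1], [0, 0, 0, 0, 0, -0.02, 1]],
  ],
)

```text
t: 13.83
tcp_pos: [0.5735, 0.0222, 0.1389]
tool_rot: [0.661, 0.75, -0.0, -0.0]
force: [-0.5, -0.6, 0.4]
finger_gap: 1.002
gripper_force: 0.0
```

servo_tool(
  rows=[
    [[0, 0, 0, 0, 0, -0.03, 1], [0, 0, 0, 0, 0, -0.03, 1], [0, 0, 0, 0, 0, 0, 1], [0, 0, 0, 0, 0, 0, 1], [0, 0, 0, 0, 0, 0, 1], [0, 0, 0, 0, 0, 0, 1], [0, 0, 0, 0, 0, 0, 1], [0, 0, 0, 0, 0, 0, 1]],
  ],
)

```text
t: 14.5
tcp_pos: [0.5729, 0.0223, 0.1966]
tool_rot: [0.661, 0.75, -0.001, -0.001]
force: [0.3, 0.9, 0.5]
finger_gap: 0.999
gripper_force: 0.0
```

```bash
python3 - <<'E'
from h import *
go((.574,.021,.1),97.1)
A=manip.snapshot("scene");B=manip.snapshot("top");cv2.imwrite("pics/s11.png",A);cv2.imwrite("pics/t11.png",B)
a=A[140:260,180:280]; b=B[180:245,215:335]
f=lambda i,k:cv2.convertScaleAbs(cv2.resize(i,None,fx=k,fy=k,interpolation=cv2.INTER_CUBIC),alpha=1.5,beta=10)
a,b=f(a,4),f(b,3.3)
o=np.zeros((a.shape[0],a.shape[1]+b.shape[1],3),np.uint8); o[:,:400]=a; o[:b.shape[0],400:]=b; cv2.imwrite("pics/c11.png",o)
E
```

```text
t 14.5 tcp [0.5729 0.0223 0.1966] yaw 97.2 F [0.29 0.91 0.5 ] gap 0.999 q6 -0.28
turn [-0.15 -0.04  0.1 ] shift [-0.0014  0.0009  0.0966]
```

View pics/c11.png

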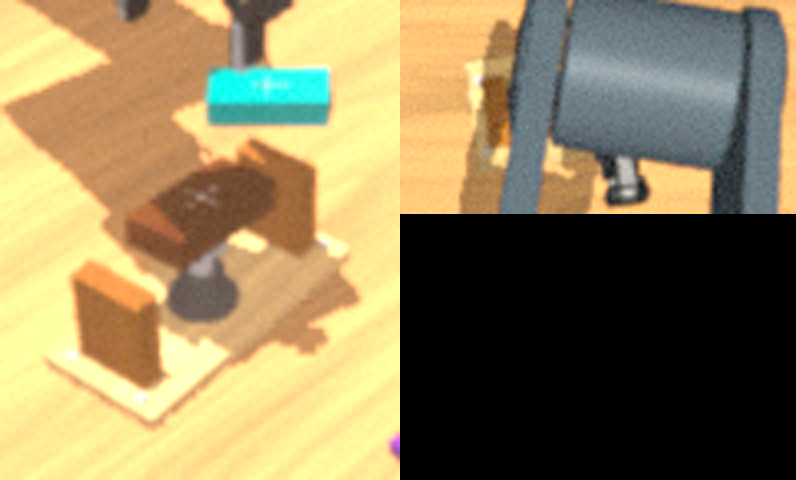

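The blank balances by itself on the dome, lengthwise between the cheeks, with its cross at crop (203,197), px (230.3,188.8). I'll compare that with a level blank.

```bash
python3 - <<'E'
from h import *
np.set_printoptions(precision=4,suppress=True)
q=np.array([(203.5)/4-.5+180,197.5/4-.5+140]);print("cross at z=.1",at("scene",q,.1))
a=np.radians(97.1);u=np.array([np.cos(a),np.sin(a),0]);v=np.array([np.sin(a),-np.cos(a),0])
for z in(.1,.076):
  for i,j in((1,1),(1,-1),(-1,-1),(-1,1),(0,0)):
    X=np.r_[.574,.021,z]+i*.05*u+j*.025*v;print(z,i,j,((proj("scene",X)-[180,140]+.5)*4-.5).round(0))
go((.574,.021,.1),97.1)
E
```

```text
cross at z=.1 [0.5711 0.0274]
0.1 1 1 [274. 181.]
0.1 1 -1 [218. 154.]
0.1 -1 -1 [122. 226.]
0.1 -1 1 [178. 256.]
0.1 0 0 [199. 203.]
0.076 1 1 [274. 208.]
0.076 1 -1 [219. 181.]
0.076 -1 -1 [124. 254.]
0.076 -1 1 [180. 284.]
0.076 0 0 [200. 230.]
t 14.6 tcp [0.5733 0.0222 0.1969] yaw 97.2 F [ 0.11  0.21 -0.72] gap 1.001 q6 -0.28
turn [-0.1  -0.03  0.1 ] shift [-0.0013  0.0006  0.0969]
```

The blank sits about 5 mm toward +y with a slight tilt (about 0.1 rad), well within limits, and has been free for more than 0.5 s. Next I'll shut the fingers, centre over the jig and descend to just above the blank.

servo_tool(
  rows=[
    [[0, 0, 0, -0.0013, 0, 0, -1], [0, 0, 0, 0, 0, 0, -1], [0, 0, 0, 0, 0, 0, -1], [0, 0, 0, 0, 0, 0.02, -1], [0, 0, 0, 0, 0, 0.025, -1], [0, 0, 0, 0, 0, 0.025, -1], [0, 0, 0, 0, 0, 0.02, -1], [0, 0, 0, 0, 0, 0.01, -1]],
  ],
)

```text
t: 15.27
tcp_pos: [0.5723, 0.0211, 0.0954]
tool_rot: [0.661, 0.75, -0.001, -0.002]
force: [-0.6, 0.2, 0.2]
finger_gap: -0.003
gripper_force: 0.0
```

servo_tool(
  rows=[
    [[0, 0, 0, 0, 0, 0, -1], [0, 0, 0, 0, 0, 0, -1]],
  ],
)

```text
t: 15.43
tcp_pos: [0.5741, 0.0209, 0.0978]
tool_rot: [0.661, 0.75, -0.0, -0.0]
force: [0.4, -0.9, 0.4]
finger_gap: 0.003
gripper_force: 0.0
```

```bash
cat >> h.py <<'E'
def meanF(n=12):
    F=[];
    for _ in range(n): I=manip.snapshot("scene"); F.append(manip.sense()["force"])
    F=np.array(F); print("F mean",F.mean(0).round(2),"sd",F.std(0).round(2)); return I
E
python3 - <<'E'
from h import *
cv2.imwrite("pics/s12.png",meanF()); go((.574,.021,.068),97.1)
E
```

```text
F mean [0.12 0.21 0.26] sd [0.43 0.35 0.4 ]
t 16.03 tcp [0.5739 0.0209 0.098 ] yaw 97.2 F [-0.38  0.19 -0.1 ] gap -0.001 q6 -0.28
turn [0.01 0.   0.1 ] shift [0.0001 0.0001 0.03  ]
```

servo_tool(
  rows=[
    [[0, 0, 0, 0, 0, 0.004, -1], [0, 0, 0, 0, 0, 0.004, -1], [0, 0, 0, 0, 0, 0.003, -1], [0, 0, 0, 0, 0, 0.002, -1], [0, 0, 0, 0, 0, 0, -1], [0, 0, 0, 0, 0, 0, -1]],
  ],
)

```text
t: 16.53
tcp_pos: [0.5737, 0.0209, 0.0845]
tool_rot: [0.661, 0.75, -0.0, -0.0]
force: [0.3, -0.3, 0.3]
finger_gap: 0.004
gripper_force: 0.0
```

servo_tool(
  rows=[
    [[0, 0, 0, 0, 0, 0.001, -1], [0, 0, 0, 0, 0, 0.001, -1], [0, 0, 0, 0, 0, 0.001, -1], [0, 0, 0, 0, 0, 0, -1], [0, 0, 0, 0, 0, 0, -1]],
  ],
)

```text
t: 16.95
tcp_pos: [0.5742, 0.0208, 0.0821]
tool_rot: [0.661, 0.75, 0.0, 0.0]
force: [1.0, -0.1, 1.1]
finger_gap: -0.002
gripper_force: 0.6
```

servo_tool(
  rows=[
    [[0, 0, 0, 0, 0, 0.001, -1], [0, 0, 0, 0, 0, 0.001, -1], [0, 0, 0, 0, 0, 0.001, -1], [0, 0, 0, 0, 0, 0, -1], [0, 0, 0, 0, 0, 0, -1]],
  ],
)

```text
t: 17.37
tcp_pos: [0.5743, 0.0208, 0.079]
tool_rot: [0.661, 0.75, 0.0, 0.0]
force: [0.8, -0.3, 2.6]
finger_gap: -0.001
gripper_force: 1.5
```

```bash
python3 - <<'E'
from h import *
meanF(); go((.574,.021,.068),97.1)
E
```

```text
F mean [ 0.72 -1.18  3.01] sd [0.53 0.52 0.5 ]
t 17.97 tcp [0.574  0.0209 0.0788] yaw 97.2 F [ 0.86 -0.68  2.57] gap 0.0 q6 -0.28
turn [0.01 0.   0.1 ] shift [0.0001 0.     0.0108]
```

servo_tool(
  rows=[
    [[0, 0, 0, 0, 0, 0.0015, -1], [0, 0, 0, 0, 0, 0.0015, -1], [0, 0, 0, 0, 0, 0.0015, -1], [0, 0, 0, 0, 0, 0.0015, -1], [0, 0, 0, 0, 0, 0, -1], [0, 0, 0, 0, 0, 0, -1]],
  ],
)

```text
t: 18.47
tcp_pos: [0.5744, 0.0205, 0.0731]
tool_rot: [0.661, 0.75, 0.0, 0.001]
force: [1.7, -2.5, 6.5]
finger_gap: -0.001
gripper_force: 3.1
```

servo_tool(
  rows=[
    [[0, 0, 0, 0, 0, 0.0015, -1], [0, 0, 0, 0, 0, 0.0015, -1], [0, 0, 0, 0, 0, 0.0015, -1], [0, 0, 0, 0, 0, 0.001, -1], [0, 0, 0, 0, 0, 0, -1], [0, 0, 0, 0, 0, 0, -1]],
  ],
)

```text
t: 18.97
tcp_pos: [0.5748, 0.0202, 0.0682]
tool_rot: [0.661, 0.75, 0.0, 0.001]
force: [-0.3, -3.2, 7.8]
finger_gap: 0.004
gripper_force: 4.5
```

```bash
python3 - <<'E'
from h import *
cv2.imwrite("pics/s13.png",meanF()); go((.574,.021,.0654),97.1)
E
```

```text
F mean [-0.03 -3.53  9.35] sd [0.6  0.34 0.39]
t 19.57 tcp [0.5748 0.0202 0.0683] yaw 97.22 F [-0.1  -3.37  8.67] gap 0.001 q6 -0.28
turn [0.12 0.09 0.12] shift [ 0.0009 -0.0007  0.0029]
```

The net push is 9.1 N, about 11 mm down. I'll check the blank's tilt with image code, finding the front lower edge's height along its length and using the held, level picture s10 as reference.

```bash
cat > tilt.py <<'E'
from h import *
a=np.radians(97.1);u=np.array([np.cos(a),np.sin(a),0]);v=np.array([np.sin(a),-np.cos(a),0])
def edges(f,c,zb,vv=.025):
    I=cv2.GaussianBlur(cv2.imread(f),(0,0),.6).astype(np.float32).max(2); out=[]
    for l in(-.044,-.038,-.032,-.026,.03,.034,.038,.042):
        Z=np.arange(zb-.018,zb+.014,.0005)
        g=np.array([cv2.getRectSubPix(I,(1,1),tuple(map(float,proj("scene",np.r_[c,z]+l*u+vv*v))))[0,0] for z in Z])
        d=np.diff(g); k=d.argmin(); out.append((int(l*1000),round(float(Z[k]+.00025)*1000,1),round(float(d[k]),1)))
    print(f,out); o=np.array(out); print(" slope",np.polyfit(o[:,0],o[:,1],1).round(3))
E
python3 - <<'E'
from tilt import *
edges("pics/s10.png",(.5723,.0215),.1344)
edges("pics/s11.png",(.574,.025),.076)
edges("pics/s12.png",(.574,.025),.076)
edges("pics/s13.png",(.574,.025),.065)
E
```

```text
pics/s10.png [(-44, 140.2, -3.2), (-38, 139.7, -3.3), (-32, 139.2, -2.8), (-26, 139.7, -3.1), (30, 137.2, -1.7), (34, 138.2, -1.3), (38, 143.7, -2.1), (42, 141.2, -4.3)]
 slope [8.00000e-03 1.39884e+02]
pics/s11.png [(-44, 89.3, -1.1), (-38, 81.8, -2.0), (-32, 84.8, -1.8), (-26, 86.8, -1.7), (30, 63.2, -5.2), (34, 60.2, -3.3), (38, 79.3, -1.4), (42, 76.8, -1.2)]
 slope [-0.207 77.878]
pics/s12.png [(-44, 85.8, -1.5), (-38, 84.3, -2.0), (-32, 87.3, -2.1), (-26, 83.3, -1.8), (30, 63.2, -4.1), (34, 60.2, -1.8), (38, 79.3, -1.4), (42, 76.8, -1.0)]
 slope [-0.2   77.625]
pics/s13.png [(-44, 57.3, -0.4), (-38, 49.2, -0.2), (-32, 47.2, -0.5), (-26, 69.8, -1.1), (30, 59.3, -5.1), (34, 56.8, -3.5), (38, 54.3, -2.0), (42, 47.8, -1.6)]
 slope [-1.500e-02  5.522e+01]
```

The edge fit is too noisy to tell. The physics is clear, though. The lateral force on the tool of −3.5 N along y comes from the blank rolling level on the dome. With zero side force the tips can only sit flat, so I'll follow it toward −y until that force vanishes.

servo_tool(
  rows=[
    [[0, 0, 0, -0.001, 0, 0, -1], [0, 0, 0, -0.001, 0, 0.0005, -1], [0, 0, 0, 0, 0, 0, -1], [0, 0, 0, 0, 0, 0, -1]],
  ],
)

```text
t: 19.9
tcp_pos: [0.5749, 0.0188, 0.0677]
tool_rot: [0.661, 0.75, 0.001, 0.001]
force: [-0.1, -0.9, 9.3]
finger_gap: 0.001
gripper_force: 4.7
```

```bash
python3 - <<'E'
from tilt import *
cv2.imwrite("pics/s14.png",meanF()); go((.574,.021,.0654),97.1)
S=manip.sense();print(S["gripper_force"],S["ft_torque"])
I=cv2.imread("pics/s14.png")[176:216,206:256]
print("red channel/10 of s14, rows 176.., cols 206..");print("\n".join("%d "%(176+i)+" ".join("%2d"%(x//8) for x in r) for i,r in enumerate(I[...,2])))
E
```

```text
F mean [ 0.04 -1.28  9.29] sd [0.38 0.51 0.41]
t 20.5 tcp [0.5749 0.0188 0.0678] yaw 97.2 F [-0.3  -0.44  9.72] gap -0.003 q6 -0.29
turn [0.1  0.03 0.1 ] shift [ 0.0023 -0.0006  0.0024]
4.655917514464818 [-0.26558001 -0.008105   -0.02240332]
red channel/10 of s14, rows 176.., cols 206..
176 16 16 16 16 16 16 16 16 15 11  7  5  6  6  5  5  4  6  6  5  5  6  6  5  5  6  5  5  6  8 12 11  9  9  7  7  7  7  9 10  9  9 12 15 16 19 21 25 27 27
177 16 16 16 16 16 16 16 15 15 13  9  7  5  5  5  5  5  5  6  6  6  5  6  5  5  5  5  5  6  9 12 11  9  8  6  5  7  7  7  8  9 11 15 17 19 24 27 27 28 27
178 16 16 16 16 16 15 15 15 15 15 12  8  6  6  5  6  5  6  5  6  6  5  6  5  5  6  6  5  6 11 13 11  8  6  6  6  6  6  7  9 10 12 13 16 20 24 25 26 27 27
179 16 16 16 15 15 15 15 15 15 15 14 11  8  7  7  6  5  6  5  5  5  5  5  5  5  5  6  6  6  9 11  8  6  6  6  6  5  7  9 11 12 12 12 13 17 20 22 22 24 25
180 16 15 15 15 15 15 15 15 16 16 15 14 12 11 10  8  6  5  6  5  6  5  6  5  5  5  5  6  6  7  7  6  5  5  6  6  6  9 11 12 12 12 12 12 13 17 20 20 21 22
181 15 15 15 15 15 16 16 16 15 16 15 15 15
[... 4647 characters left out ...]
  8  8  8  8  8  7  8  7  7  7  9 14 17 18 18 17 17 17 17 17 16 17 17 16 17 17 17 17
212 20 21 20 21 21 21 21 21 21 20 18 17 17 16 16 13  9  8  9  9  9  8  8  8  8  7  7  8  8  7  8  8  8 12 16 17 17 17 17 17 18 17 17 17 17 17 17 18 17 17
213 18 19 20 21 21 21 20 20 20 20 20 19 18 17 16 13  9  8  8  8  8  8  7  8  7  8  8  7  7  7  8  7  8 12 16 18 17 17 18 17 17 16 16 16 17 17 18 17 17 17
214 14 16 18 20 21 21 21 20 20 20 19 20 19 17 16 12  9  8  8  7  8  8  8  8  8  7  8  7  8  8  8  8  8 12 16 17 17 17 17 16 16 17 17 17 17 18 17 17 17 17
215 13 13 14 17 19 20 20 20 20 19 18 17 15 15 15 13  9  8  8  8  8  8  8  7  8  8  8  8  8  8  8  8  8 13 16 17 17 17 17 16 17 17 17 18 17 18 17 17 16 15
```

The pixel table shows the blank's rear edge through (216,196)–(222,191) and its front lower edge with slope 0.79, against 0.80 predicted. So the blank is level and centred. The side force has dropped to about −1.4 N and the net push is 9.0 N (about 11 mm). Another ≈2.7 mm down brings it flush.

servo_tool(
  rows=[
    [[0, 0, 0, -0.0005, 0, 0.0009, -1], [0, 0, 0, -0.0004, 0, 0.0009, -1], [0, 0, 0, 0, 0, 0.0009, -1], [0, 0, 0, 0, 0, 0, -1], [0, 0, 0, 0, 0, 0, -1], [0, 0, 0, 0, 0, 0, -1]],
  ],
)

```text
t: 21.0
tcp_pos: [0.5749, 0.0185, 0.0652]
tool_rot: [0.661, 0.75, 0.001, 0.0]
force: [0.0, 0.1, 10.3]
finger_gap: -0.006
gripper_force: 5.4
```

```bash
python3 - <<'E'
from tilt import *
cv2.imwrite("pics/s15.png",meanF(16)); go((.574,.021,.0651),97.1)
S=manip.sense();print(S["gripper_force"])
np.set_printoptions(precision=1,suppress=True)
for z in(.086,.062):
  for i,j in((1,1),(1,-1),(-1,-1),(-1,1),(0,0)): print(z,i,j,proj("scene",np.r_[.574,.021,z]+i*.05*u+j*.025*v))
I=cv2.imread("pics/s15.png")[...,2]
print("rear edge rows (cols 214..222):",[(c,int(np.abs(np.diff(I[184:204,c].astype(int))).argmax()+184)) for c in range(214,223)])
print("front lower edge rows (cols 237..247):",[(c,int(np.diff(I[192:210,c].astype(int)).argmax()+192)) for c in range(236,248)])
E
```

```text
F mean [-0.26  0.12 10.84] sd [0.5  0.63 0.59]
t 21.8 tcp [0.5749 0.0185 0.0652] yaw 97.18 F [-0.02 -0.1   9.93] gap -0.001 q6 -0.29
turn [ 0.1  -0.02  0.08] shift [ 0.0026 -0.0006  0.0001]
5.398945954511873
0.086 1 1 [248.2 188.8]
0.086 1 -1 [234.3 182. ]
0.086 -1 -1 [210.4 200.2]
0.086 -1 1 [224.5 207.7]
0.086 0 0 [229.6 194.4]
0.062 1 1 [248.3 195.4]
0.062 1 -1 [234.6 188.6]
0.062 -1 -1 [211.  206.9]
0.062 -1 1 [224.9 214.5]
0.062 0 0 [229.9 201.1]
rear edge rows (cols 214..222): [(214, 201), (215, 202), (216, 202), (217, 201), (218, 194), (219, 193), (220, 192), (221, 191), (222, 191)]
front lower edge rows (cols 237..247): [(236, 204), (237, 203), (238, 202), (239, 201), (240, 200), (241, 200), (242, 199), (243, 199), (244, 199), (245, 199), (246, 196), (247, 200)]
```

Net push is 10.6 N (about 13.7 mm down), the side force is zero, and the rear edge is within 1 px of the flush, level prediction. Handing in.

```bash
python3 -c "
from station import manip
print(manip.sign_off())"
```

```text
the job is handed in; nothing more can be done
None
```

I handed the job in with the blank pressed down level and about flush with the cheek tops: about 10.6 N, rest about 13.7 mm down. It had balanced alone on the dome for over 0.5 s first. These are my own readings; hand-in returned no verdict.

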